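# Stow the spice row for the road

## Task

We are about to drive off: move the three spice jars and the pepper mill from the open cups on the counter rail into the holes of the plywood travel rack, in the same order from left to right as they stand now, so that the cook still finds each by its place. Carry them upright, set each one down on the rack's base without dropping it, and leave all four standing there.

Things in the scene. Friction and masses are not known exactly. Their poses are not given: they have to be found in the camera images.
- brown_cap_jar: slim glass spice jar with a green label and a dark brown cap; 44 mm wide, 105 mm high; cap 44 mm wide, its lower rim 85 mm up. Origin at the centre of its underside, z up its axis. It can be gripped from above by cap or head at any yaw.
- white_cap_jar: slim glass spice jar with a brown-paper label and a plain pale cap, the tallest of the three spice jars; 44 mm wide, 109 mm high; cap 44 mm wide, its lower rim 88 mm up. Origin at the centre of its underside, z up its axis. It can be gripped from above by cap or head at any yaw.
- wide_jar: stouter, shorter square-shouldered glass spice jar with a dark blue label and a white cap with a dark mark on its top; 47 mm wide, 98 mm high; cap 46 mm wide, its lower rim 77 mm up. Origin at the centre of its underside, z up its axis. It can be gripped from above by cap or head at any yaw.
- pepper_mill: turned dark-wood pepper mill with a waist, a round head and a small steel knob on top; 45 mm wide, 120 mm high; the head is 40 to 42 mm wide from 81 to 101 mm up, then tapers; the knob is 13 mm wide. Origin at the centre of its underside, z up its axis. It can be gripped from above by cap or head at any yaw.
- cup_brown_cap_jar: the black plastic cup, 63 mm across and 14 mm high with a 4 mm floor, in which the brown cap jar stands at the start; all four cups look alike. It is fixed on the counter rail and stays there, empty, in the end, so it marks the place its thing came from. Origin at the centre of its underside, 6 mm above the worktop; y along the rail to the robot's left.
- cup_white_cap_jar: the black plastic cup, 63 mm across and 14 mm high with a 4 mm floor, in which the white cap jar stands at the start; all four cups look alike. It is fixed on the counter rail and stays there, empty, in the end, so it marks the place its thing came from. Origin at the centre of its underside, 6 mm above the worktop; y along the rail to the robot's left.
- cup_wide_jar: the black plastic cup, 63 mm across and 14 mm high with a 4 mm floor, in which the wide jar stands at the start; all four cups look alike. It is fixed on the counter rail and stays there, empty, in the end, so it marks the place its thing came from. Origin at the centre of its underside, 6 mm above the worktop; y along the rail to the robot's left.
- cup_pepper_mill: the black plastic cup, 63 mm across and 14 mm high with a 4 mm floor, in which the pepper mill stands at the start; all four cups look alike. It is fixed on the counter rail and stays there, empty, in the end, so it marks the place its thing came from. Origin at the centre of its underside, 6 mm above the worktop; y along the rail to the robot's left.
- counter_rail: the steel strip, 74 x 290 x 6 mm, fixed to the worktop, that carries the four black cups in a row, at y = +105, +35, -35, -105 mm of its frame; a thin guard bar 39 mm high runs along its far edge. Origin at the centre of its underside, x away from the robot, y along the row to the robot's left (turned up to 0.25 rad).
- travel_rack: the fixed plywood travel rack, 92 x 300 mm: a base board 10 mm thick, on which the things stand, and over it a drilled board (top 46 mm up; end boards 62 mm) with four round holes 62 mm wide at y = +105, +35, -35, -105 mm, x = 0 of its frame. Origin at the centre of its underside, x away from the robot, y along the row to the robot's left (turned up to 0.25 rad, not as the rail).
Not all that is in view belongs to the job. Leave any orange or purple look-alike of the pepper_mill alone.

How it is judged (in metres and radians):
At the end, for the whole second after the job is handed in: Each jar and the mill is at rest on the travel rack's base board, in the hole with the same place in the row from the left as the cup it came from: within 14 mm of the hole's axis along x and y, underside within 5 mm of the base board, upright within 0.12 rad (((y of cup_brown_cap_jar in the frame of counter_rail between 0.085 and 0.125 m and y of brown_cap_jar in the frame of travel_rack between 0.091 and 0.119 m) or (y of cup_brown_cap_jar in the frame of counter_rail between 0.015 and 0.055 m and y of brown_cap_jar in the frame of travel_rack between 0.021 and 0.049 m) or (y of cup_brown_cap_jar in the frame of counter_rail between -0.055 and -0.015 m and y of brown_cap_jar in the frame of travel_rack between -0.049 and -0.021 m) or (y of cup_brown_cap_jar in the frame of counter_rail between -0.125 and -0.085 m and y of brown_cap_jar in the frame of travel_rack between -0.119 and -0.091 m)) and x of brown_cap_jar in the frame of travel_rack between -0.014 and 0.014 m and z of brown_cap_jar in the frame of travel_rack between 0.005 and 0.015 m and angle between each of brown_cap_jar, white_cap_jar, wide_jar, pepper_mill's own z axis and vertical below 0.12 rad and linear speed of each of brown_cap_jar, white_cap_jar, wide_jar, pepper_mill below 0.02 m/s and ((y of cup_white_cap_jar in the frame of counter_rail between 0.085 and 0.125 m and y of white_cap_jar in the frame of travel_rack between 0.091 and 0.119 m) or (y of cup_white_cap_jar in the frame of counter_rail between 0.015 and 0.055 m and y of white_cap_jar in the frame of travel_rack between 0.021 and 0.049 m) or (y of cup_white_cap_jar in the frame of counter_rail between -0.055 and -0.015 m and y of white_cap_jar in the frame of travel_rack between -0.049 and -0.021 m) or (y of cup_white_cap_jar in the frame of counter_rail between -0.125 and -0.085 m and y of white_cap_jar in the frame of travel_rack between -0.119 and -0.091 m)) and x of white_cap_jar in the frame of travel_rack between -0.014 and 0.014 m and z of white_cap_jar in the frame of travel_rack between 0.005 and 0.015 m and ((y of cup_wide_jar in the frame of counter_rail between 0.085 and 0.125 m and y of wide_jar in the frame of travel_rack between 0.091 and 0.119 m) or (y of cup_wide_jar in the frame of counter_rail between 0.015 and 0.055 m and y of wide_jar in the frame of travel_rack between 0.021 and 0.049 m) or (y of cup_wide_jar in the frame of counter_rail between -0.055 and -0.015 m and y of wide_jar in the frame of travel_rack between -0.049 and -0.021 m) or (y of cup_wide_jar in the frame of counter_rail between -0.125 and -0.085 m and y of wide_jar in the frame of travel_rack between -0.119 and -0.091 m)) and x of wide_jar in the frame of travel_rack between -0.014 and 0.014 m and z of wide_jar in the frame of travel_rack between 0.005 and 0.015 m and ((y of cup_pepper_mill in the frame of counter_rail between 0.085 and 0.125 m and y of pepper_mill in the frame of travel_rack between 0.091 and 0.119 m) or (y of cup_pepper_mill in the frame of counter_rail between 0.015 and 0.055 m and y of pepper_mill in the frame of travel_rack between 0.021 and 0.049 m) or (y of cup_pepper_mill in the frame of counter_rail between -0.055 and -0.015 m and y of pepper_mill in the frame of travel_rack between -0.049 and -0.021 m) or (y of cup_pepper_mill in the frame of counter_rail between -0.125 and -0.085 m and y of pepper_mill in the frame of travel_rack between -0.119 and -0.091 m)) and x of pepper_mill in the frame of travel_rack between -0.014 and 0.014 m and z of pepper_mill in the frame of travel_rack between 0.005 and 0.015 m); the robot touches nothing.
It fails at once if a jar or the mill is tipped more than 35 degrees (angle between any of brown_cap_jar, white_cap_jar, wide_jar, pepper_mill's own z axis and vertical above 0.61 rad).
It fails at once if a jar or the mill is dropped: it falls freely by more than about 25 mm (0.7 m/s out of the fingers) ((contact force between the fingers and brown_cap_jar below 0.05 N and linear speed of brown_cap_jar above 0.7 m/s) or (contact force between the fingers and white_cap_jar below 0.05 N and linear speed of white_cap_jar above 0.7 m/s) or (contact force between the fingers and wide_jar below 0.05 N and linear speed of wide_jar above 0.7 m/s) or (contact force between the fingers and pepper_mill below 0.05 N and linear speed of pepper_mill above 0.7 m/s)).
It also fails if it takes over 96 s, if anything falls off the work surface, if the arm or the gripper's body presses on something with over 40 N, if the wrist force passes 120 N, or if a joint passes its speed limit or range.

## Robot

A 7-joint arm with a two-finger parallel gripper is mounted at the origin on a cart in front of the work surface, level with it; the furniture and walls round the work are solid. World frame = base frame: x ahead of the robot, y to its left, z up, the work surface at z = 0. Lengths are in mm, angles in rad, forces in N, time in s.
With the tool pointing down it reaches from about 350 to 775 mm from the base axis. Payload 3.1 kg.
Tool frame: the origin (TCP) lies on the mounting face of the last link; the fingertips stand 173 mm ahead of it and the grasp point (between the pads) lies 155 mm ahead of it; z points along the fingers, y is the line along which they close (so a half turn about z gives the same grasp; the last joint's range is limited). The gripper opens to 85 mm and grips with 20 to 120 N. Pads are 22 mm wide; open, the fingers measure 114 mm over their backs; the gripper's body (76 mm by 85 mm) begins 54 mm behind the grasp point. The pads swing forward as they close: fully open they stand 13 mm farther back than shut.
Start: joints at [1.307, 0.311, 0.014, 1.512, -0.004, 1.319, -0.027], TCP at [121.027, -536.531, 404.704] pointing down, gripper open.
Joint ranges: [-2.7, 2.7], [-0.3, 1.91], [-1.27, 1.3], [0.12, 2.57], [-1.44, 4.58], [0.2, 2.03], [-3.05, 3.05]. Speed limits (rad/s): [2.79, 2.79, 3.14, 3.14, 3.14, 3.14, 3.14].

## Interface

Orientations are given as a 3x3 rotation matrix whose columns are the frame's x, y, z axes.
In Python, from rig import ctrl, get_image gives the robot as it stands.
- The arm moves only by the shell command python3 -m handwheel 'ROWS' [FORCE]. ROWS is JSON, a list that holds one entry, the list of rows, each a list of 7 numbers: the shift along the tool's x, y, z scaled (see below), then the turn, a rotation vector about the tool's x, y, z scaled (see below), then the opening, from 0 (shut) to 1 (fully open). In form: [[[tx, ty, tz, wx, wy, wz, jaw], ...]]. A call has 1 to 5 rows; each row is the pose to reach, as a shift and turn from the pose commanded when the call began, along the tool's axes at that moment; what a row does not reach only later rows make up. The controller multiplies each number of a shift by 80 cm and each number of a turn by 1.5 rad. A row lasts 1/12 s, in which the tool goes at most 41.7 mm and 7.16 degrees, less where a joint would pass 70% of its speed; a pose out of reach is approached as far as the arm can. A call with a number of a shift or a turn outside -1 to 1 is refused whole. A call with a gripper value outside its range is refused whole. The fingers move at their own pace and stop on an object; FORCE is the grip in N (left out, the last holds). Time passes only in rows, so rows that repeat a pose let the fingers close. It gives the time, the measured TCP pose, the force, the opening and the grip force at its end, in the units of the state.
- ctrl.sense(): the state, without advancing time (a new reading comes with each control period).
- get_image(name): name is "scene" or "top" or "wrist"; returns a dict with "color" (420x560x3 uint8, blue, green, red), "range_z" (420x560 float32, mm along the optical axis (not along the pixel's ray), 0 where there is no reading), "fovy" (degrees; the focal length in pixels is half the picture's height over the tangent of half this angle, whatever the lens; pixels are square), "cx", "cy" (the principal point, pixels), "pose" (4x4, takes a point from camera to world coordinates). Camera axes: x right, y down, z forward; pixel columns grow to the right and rows downward; lengths in mm; the calibration is good to about 2 mm. A picture is of the moment at which its call begins.
- ctrl.hand_in(): hands the job in; it is judged then, once.
The state is a dict: "time_s": time; "joints": joint angles; "qd": joint speeds; "joint_torque": joint torques, N m; "eef_pos": TCP position; "orientation": TCP orientation; "contact_force": force on the tool from outside, world axes, zero at the start; "wrist_torque": the same for the moment, N m; "finger_gap": finger opening in mm; "grasp_force": force on a finger pad.
Only numpy, scipy, OpenCV 4.12 (cv2) and the standard library are available. Lean on these libraries where they do the work, as an engineer would, in place of code of your own. Each camera call takes 0.05 s, during which the arm holds its last target. There are 200 camera calls.

## Working session

There is one attempt and no reset: what is moved stays moved. The work goes in short steps, Python scripts to look and compute and a shell command to move; the robot and the scene stay as the last step left them, time stands still between calls to the robot, and variables do not carry over. Pictures are saved under pics/ and viewed, at most 14 in all, crops included, and the job is handed in when it is done.

```bash
ls; mkdir -p pics; cat > h.py <<'E'
import numpy as np, cv2
from rig import ctrl, get_image
def cloud(im):
    z=im["range_z"]; f=im["color"].shape[0]/2/np.tan(np.radians(im["fovy"])/2)
    v,u=np.indices(z.shape); P=np.stack([(u-im["cx"])*z/f,(v-im["cy"])*z/f,z],-1)
    T=np.array(im["pose"]); W=P@T[:3,:3].T+T[:3,3]; W[z==0]=np.nan
    return W
E
python3 - <<'E'
from h import *
s=ctrl.sense(); print(s)
for n in("scene","top"):
    im=get_image(n); cv2.imwrite(f"pics/{n}0.png",im["color"]); np.save(f"pics/{n}0.npy",cloud(im)); print(n,im["fovy"],np.round(im["pose"],2).tolist())
E
```

```text
pics
{'time_s': 0.0, 'joints': array([ 1.30729242,  0.31170976,  0.01400039,  1.51309828, -0.00440143,
        1.319181  , -0.02717717]), 'qd': array([-3.01339958e-04,  7.11932011e-04,  1.78881807e-03,  1.94525719e-03,
        2.19827237e-03, -8.35140455e-05, -4.02430894e-04]), 'joint_torque': array([-6.55999133e-05, -3.79913628e+01,  1.45744421e-01, -2.30593479e+01,
        1.22799937e-02,  1.36271192e-02, -6.23466292e-06]), 'eef_pos': array([ 120.94500983, -536.19669565,  403.61268595]), 'orientation': array([[ 9.75482124e-01,  2.20077820e-01, -6.15423884e-04],
       [ 2.20078659e-01, -9.75479455e-01,  2.28417638e-03],
       [-9.76367976e-05, -2.36361489e-03, -9.99997202e-01]]), 'contact_force': array([ 0.05317859, -0.72833949, -1.13325442]), 'wrist_torque': array([-0.04523117,  0.02722055,  0.00985425]), 'grasp_force': 0.0, 'finger_gap': 85.42335410441054}
scene 51.4725318056141 [[-0.61, -0.58, 0.53, -133.91], [-0.79, 0.46, -0.4, 356.33], [-0.01, -0.67, -0.74, 799.9], [0.0, 0.0, 0.0, 1.0]]
top 49.024218346307734 [[0.02, -1.0, 0.08, 337.56], [-1.0, -0.02, 0.01, -46.34], [-0.01, -0.08, -1.0, 1026.85], [0.0, 0.0, 0.0, 1.0]]
```

View pics/scene0.png

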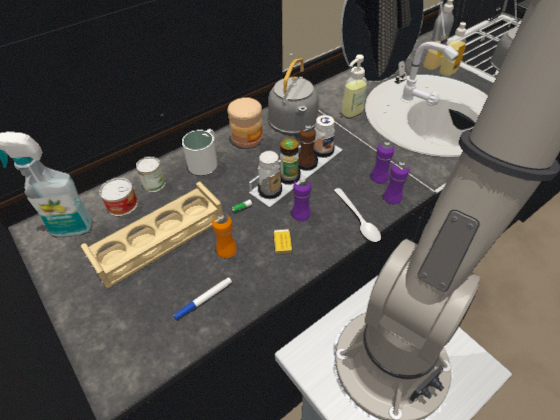

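View pics/top0.png

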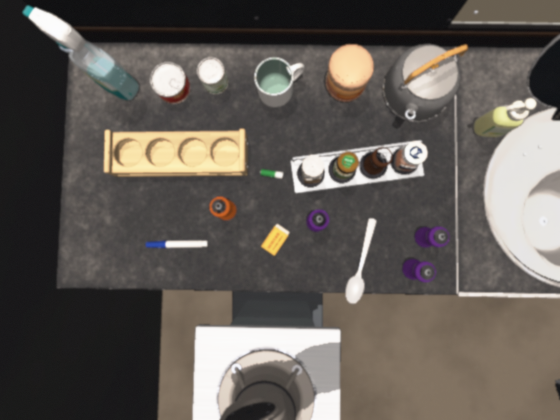

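The scene shows the rail's four things in a row, at (270,172), (289,160), (308,148) and (324,135). The rack is at (160,232) and empty. In the top view, left to right:
- White-cap jar: (312,167)
- Brown/green jar: (346,160)
- Dark mill: (376,160)
- White cap with a dark mark, the wide jar: (410,155)

The look-alikes to leave alone are the orange one at (222,207) and the purple ones at (318,220), (437,237) and (423,272). I'll check the row in one close crop and measure.

```bash
python3 - <<'E'
from h import *
im=cv2.imread("pics/scene0.png"); c=cv2.resize(im[95:215,240:360],None,fx=5,fy=5,interpolation=2)
cv2.imwrite("pics/crop1.png",c)
W=np.load("pics/top0.npy")
S=np.load("pics/scene0.npy")
def box(W,u0,u1,v0,v1,z0,z1):
    P=W[v0:v1,u0:u1].reshape(-1,3); return P[(P[:,2]>z0)&(P[:,2]<z1)]
g=box(W,60,200,240,280,-20,20); print("table z top",np.median(g[:,2]))
for n,zr in(("drilled",(38,52)),("ends",(56,70)),("base",(4,16))):
    P=box(W,95,255,118,190,*zr)
    r=cv2.minAreaRect(P[:,:2].astype(np.float32)); print(n,len(P),r,P[:,2].mean())
# rail strip
P=box(W,285,432,135,200,3.5,9); print("rail",len(P),cv2.minAreaRect(P[:,:2].astype(np.float32)),P[:,2].mean())
for n,u0,u1,v0,v1 in(("white",296,328,150,186),("brown",332,360,146,182),("mill",362,391,144,178),("wide",394,428,138,174)):
    P=box(W,u0,u1,v0,v1,80,135); zt=np.percentile(P[:,2],97)
    Q=P[P[:,2]>zt-8]; Q2=P[P[:,2]>85] 
    print(n,len(P),zt,Q.mean(0).round(1),cv2.minEnclosingCircle(Q[:,:2].astype(np.float32)),cv2.minEnclosingCircle(Q2[:,:2].astype(np.float32)))
# all tall things near workspace
for n,W_ in (("t",W),):
    M=(W_[...,2]>25).astype(np.uint8); k,l,st,ce=cv2.connectedComponentsWithStats(M)
    for i in range(1,k):
        if 40<st[i,4]<9000: P=W_[l==i]; print(st[i],np.round(P.min(0)),np.round(P.max(0)))
E
```

```text
table z top 0.9361878971681108
drilled 2865 ((528.7424926757812, 202.20828247070312), (91.23531341552734, 295.1479187011719), 1.3229178190231323) 46.53656206354096
ends 527 ((528.9688720703125, 205.38272094726562), (91.09138488769531, 299.94073486328125), 1.4411414861679077) 62.13510013091233
base 2983 ((533.6728515625, 219.45680236816406), (162.30340576171875, 361.4320373535156), 0.9521997570991516) 10.301611937063884
rail 1569 ((509.57049560546875, -194.31492614746094), (145.10450744628906, 326.47808837890625), 0.9445455074310303) 6.073487603950318
white 456 121.97218549548646 [491.4 -88.2 119.2] ((491.6669006347656, -88.31849670410156), 21.79704475402832) ((490.97772216796875, -87.9143295288086), 24.994199752807617)
brown 435 118.7348898976097 [ 501.1 -158.   115.7] ((501.3622741699219, -158.21324157714844), 21.59815216064453) ((501.4819641113281, -158.1903839111328), 22.517688751220703)
mill 197 129.58218205259246 [ 513.4 -225.9  127.1] ((513.2925415039062, -226.56785583496094), 15.606485366821289) ((513.516845703125, -226.95443725585938), 20.679691314697266)
wide 506 110.7940003
[... 249 characters left out ...]
3. -395.   25.] [ 756. -249.  196.]
[197  58  30  33 736] [672. 103.  25.] [729. 159.  77.]
[ 255   58   50   47 1043] [643. -69.  25.] [723.  34.  95.]
[ 150   62   38   39 1104] [648. 188.  25.] [724. 263.  62.]
[ 104  129  143   46 3490] [480.  54.  25.] [578. 355.  68.]
[ 293  140  134   43 2367] [ 468. -325.   25.] [565. -49. 125.]
[210 197  25  21 222] [388.  78.  25.] [427. 117. 116.]
[307 209  22  21 180] [ 366. -121.   25.] [406. -82. 115.]
[418 226  32  21 307] [ 336. -362.   25.] [ 376. -322.  114.]
[406 260  30  22 303] [ 265. -334.   25.] [ 306. -295.  112.]
[ 219  367   81   53 3191] [-26. -70.  25.] [ 73.  71. 291.]
[555 379   5  21  68] [ 105. -490.  243.] [ 123. -461.  298.]
```

View pics/crop1.png

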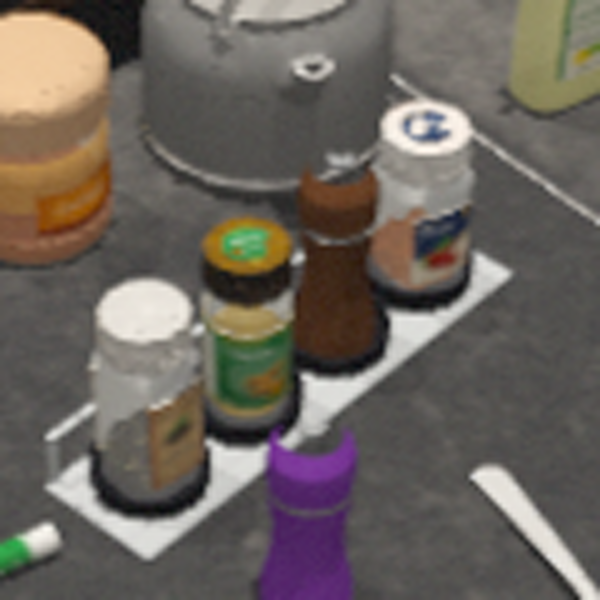

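The crop confirms it: from left to right there are white-cap, brown-cap, mill, then wide jar (dark mark on the cap), with purple in front. Next I'll cross-check with the scene camera while turning the tool so that the fingers close across the row.

```bash
cat >> h.py <<'E'
def go(x,y,z=None,yaw=np.pi/2):
    "tool-frame shift in command units (/800) and turn (/1.5) to reach pose, tool down, tool x at yaw"
    from scipy.spatial.transform import Rotation as Ro
    s=ctrl.sense(); R=np.array(s["orientation"]); p=np.array(s["eef_pos"])
    d=R.T@(np.array([x,y,p[2] if z is None else z])-p)
    c,sn=np.cos(yaw),np.sin(yaw); G=np.array([[c,sn,0],[sn,-c,0],[0,0,-1.]])
    w=Ro.from_matrix(R.T@G).as_rotvec()
    print("t",round(s["time_s"],2),"p",p.round(1),"shift",(d/800).round(4),"turn",(w/1.5).round(4),"rows>=",round(max(np.linalg.norm(d)/41.7,np.degrees(np.linalg.norm(w))/7.16),1),"gap",round(s["finger_gap"],1),"F",round(s["grasp_force"],1))
E
python3 - <<'E'
from h import *
S=np.load("pics/scene0.npy");W=np.load("pics/top0.npy")
fit=lambda Q:np.r_[np.linalg.lstsq(np.c_[2*Q[:,:2],np.ones(len(Q))],(Q[:,:2]**2).sum(1),rcond=None)[0][:2]]
for n,c,h in(("white",(491.4,-88.2),119),("brown",(501.2,-158),115),("mill",(513.4,-226.5),130),("wide",(523.4,-294.2),108)):
    for m,V in(("scene",S),("top",W)):
        P=V.reshape(-1,3); P=P[(np.hypot(P[:,0]-c[0],P[:,1]-c[1])<27)&(P[:,2]>h-(8 if n!="mill" else 5))]
        print(n,m,len(P),((P.min(0)+P.max(0))/2).round(1),P.mean(0).round(1))
for m,V in(("scene",S),("top",W)):
    P=V.reshape(-1,3); P=P[(abs(P[:,0]-529)<75)&(abs(P[:,1]-205)<175)]
    for zr in((40,52),(56,70)):
        Q=P[(P[:,2]>zr[0])&(P[:,2]<zr[1])]; print(m,len(Q),cv2.minAreaRect(Q[:,:2].astype(np.float32)),np.median(Q[:,2]))
    # hole fit: board-level occupancy grid
    Q=P[(P[:,2]>42)&(P[:,2]<51)]
    for k in(105,35,-35,-105):
        cx,cy=529-.025*k,205+k; r=np.hypot(Q[:,0]-cx,Q[:,1]-cy); a=np.arctan2(Q[:,1]-cy,Q[:,0]-cx)
        E=[]
        for b in np.linspace(-np.pi,np.pi,25)[:-1]:
            i=np.where((a>=b)&(a<b+.27)&(r<45))[0]
            if len(i): E.append(Q[i[r[i].argmin()]])
        E=np.array(E); f=fit(E) if len(E)>5 else None; print(m,k,len(E),f, None if f is None else np.hypot(*(E[:,:2]-f).T).mean())
go(491.4,-88.2,420)
E
python3 -m handwheel '[[[0,0,0,0,0,-0.08,1],[0,0,0,0,0,-0.16,1],[0,0,0,0,0,-0.24,1],[0,0,0,0,0,-0.32,1],[0,0,0,0,0,-0.4,1]]]' 40
python3 -c "from h import *; go(491.4,-88.2,420)"
```

```text
white scene 226 [489.8 -88.4 116.7] [487.2 -86.2 118.3]
white top 379 [491.7 -87.8 117.8] [491.1 -88.  119.1]
brown scene 205 [ 499.  -156.5  112.9] [ 496.6 -155.6  114.9]
brown top 375 [ 501.7 -157.9  114.1] [ 500.9 -157.7  115.5]
mill scene 11 [ 510.7 -225.7  128.4] [ 509.5 -224.9  128.2]
mill top 18 [ 514.1 -226.5  129. ] [ 513.3 -225.9  128.5]
wide scene 184 [ 520.9 -294.5  105.9] [ 518.4 -292.   107.3]
wide top 417 [ 523.3 -294.   106.7] [ 523.  -293.6  107.8]
scene 2355 ((527.870361328125, 205.8641357421875), (93.86264038085938, 298.5876770019531), 1.3401886224746704) 45.60336593567956
scene 375 ((527.4028930664062, 204.81275939941406), (91.88795471191406, 299.3829040527344), 1.1192232370376587) 61.346864493280464
scene 105 24 [524.1186995  309.27056197] 30.982275340016447
scene 35 24 [526.09356401 240.10991875] 30.83892279288195
scene -35 24 [527.92985671 169.75369389] 30.92809537895707
scene -105 24 [529.22523107  99.89934301] 31.179203743847392
top 2823 ((528.7424926757812, 202.20828247070312), (91.23531341552734, 295.1479187011719), 1.3229178190231323) 46.724719306762836
top 527 ((528.9688720703125, 205.38272094726562), (91.09138488769531, 299.94073486328125), 1.4411414861679077) 62.244967601140615
top 105 24 [526.55498006 309.1499836 ] 30.91423184682003
top 35 24 [528.21812125 239.49186146] 30.638552222034107
top -35 24 [530.14313614 169.7631013 ] 31.173795385896444
top -105 24 [531.98829549  97.98894023] 31.40831574024395
t 0.1 p [ 121.  -536.2  403.7] shift [ 0.5749 -0.4445 -0.0194] turn [-0.0012 -0.0009 -0.8993] rows>= 13.9 gap 85.3 F 0.0
time_s: 0.52
eef_pos: [121.0, -536.3, 404.0]
orientation: [[0.676, 0.736, -0.0], [0.736, -0.676, 0.001], [0.001, -0.001, -1.0]]
contact_force: [0.2, 0.6, 0.5]
finger_gap: 85.1
grasp_force: 0.0
t 0.52 p [ 121.  -536.3  404. ] shift [ 0.7258 -0.038  -0.0194] turn [-0.0006 -0.0008 -0.4953] rows>= 13.9 gap 85.1 F 0.0
```

```bash
python3 -m handwheel '[[[0.05,-0.003,-0.004,0,0,-0.08,1],[0.1,-0.006,-0.008,0,0,-0.16,1],[0.15,-0.009,-0.012,0,0,-0.24,1],[0.2,-0.012,-0.016,0,0,-0.32,1],[0.25,-0.013,-0.0194,0,0,-0.4,1]]]' | head -2
python3 -c "from h import *; go(490.5,-88,420)"
```

```text
time_s: 0.93
eef_pos: [250.2, -381.1, 420.0]
t 0.93 p [ 250.2 -381.1  420. ] shift [ 0.4056  0.2449 -0.    ] turn [-0.0005 -0.0003 -0.0957] rows>= 9.1 gap 85.3 F 0.0
```

```bash
python3 -m handwheel '[[[0.042,0.025,0,0,0,-0.048,1],[0.084,0.05,0,0,0,-0.0957,1],[0.126,0.075,0,0,0,-0.0957,1],[0.168,0.1,0,0,0,-0.0957,1],[0.21,0.126,0,0,0,-0.0957,1]]]' | head -2
python3 -c "from h import *; go(490.5,-88,420)"
```

```text
time_s: 1.35
eef_pos: [374.6, -230.0, 420.0]
t 1.35 p [ 374.6 -230.   420. ] shift [ 1.784e-01  1.438e-01 -1.000e-04] turn [-0.0004  0.0002 -0.0039] rows>= 4.4 gap 85.5 F 0.0
```

```bash
python3 -m handwheel '[[[0.04,0.033,0,0,0,-0.004,1],[0.08,0.066,0,0,0,-0.004,1],[0.12,0.1,0,0,0,-0.004,1],[0.16,0.13,0,0,0,-0.004,1],[0.1784,0.1438,0,0,0,-0.004,1]]]' | head -2
python3 - <<'E'
from h import *
go(490.5,-88,258)
im=get_image("wrist"); cv2.imwrite("pics/w1.png",im["color"]); W=cloud(im).reshape(-1,3)
for n,c,h in(("white",(490.5,-88),119),("brown",(500.2,-157.3),115)):
    P=W[(np.hypot(W[:,0]-c[0],W[:,1]-c[1])<27)&(abs(W[:,2]-h)<8)]
    if len(P): print(n,len(P),((P.min(0)+P.max(0))/2).round(1),P.min(0).round(1),P.max(0).round(1))
E
```

```text
time_s: 1.77
eef_pos: [492.0, -84.0, 420.1]
t 1.77 p [492.  -84.  420.1] shift [-0.0059 -0.0022  0.2026] turn [ 0.0011 -0.0028  0.0056] rows>= 3.9 gap 85.5 F 0.0
white 2256 [488.1 -89.5 116.1] [ 466.7 -111.3  111. ] [509.6 -67.6 121.1]
brown 1866 [ 498.2 -159.5  112.7] [ 476.5 -181.3  107. ] [ 519.8 -137.7  118.4]
```

View pics/w1.png

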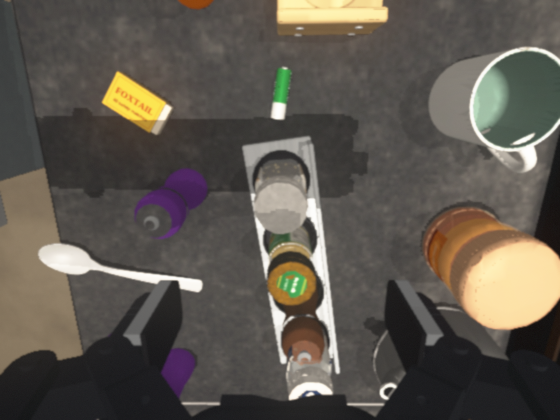

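The wrist view shows the white-cap jar at (280,200), brown at (292,285) and the mill at (303,342), all free between the open fingers. I'll descend on the white jar and grip it.

```bash
python3 -m handwheel '[[[-0.0059,-0.0022,0.045,0.001,-0.002,0.003,1],[-0.0059,-0.0022,0.09,0.001,-0.002,0.003,1],[-0.0059,-0.0022,0.135,0.001,-0.002,0.003,1],[-0.0059,-0.0022,0.18,0.001,-0.002,0.003,1],[-0.0059,-0.0022,0.2026,0.001,-0.002,0.003,1]]]' | head -4
python3 -m handwheel '[[[0,0,0,0,0,0,1],[0,0,0,0,0,0,1],[0,0,0,0,0,0,0],[0,0,0,0,0,0,0],[0,0,0,0,0,0,0]]]' 40
python3 -m handwheel '[[[0,0,0,0,0,0,0],[0,0,0,0,0,0,0],[0,0,0,0,0,0,0]]]'
python3 -c "from h import *; go(490.5,-88,258)"
```

```text
time_s: 2.23
eef_pos: [485.7, -94.8, 253.6]
orientation: [[0.004, 1.0, -0.01], [1.0, -0.004, -0.002], [-0.002, -0.01, -1.0]]
contact_force: [-0.6, -0.4, -0.8]
time_s: 2.65
eef_pos: [489.2, -94.5, 260.0]
orientation: [[0.004, 1.0, 0.002], [1.0, -0.004, -0.004], [-0.004, 0.002, -1.0]]
contact_force: [0.5, 0.1, -0.3]
finger_gap: 51.5
grasp_force: 0.0
time_s: 2.9
eef_pos: [489.1, -94.5, 259.9]
orientation: [[0.004, 1.0, 0.002], [1.0, -0.004, -0.004], [-0.004, 0.002, -1.0]]
contact_force: [0.1, -0.8, 5.6]
finger_gap: 42.9
grasp_force: 39.7
t 2.9 p [489.1 -94.5 259.9] shift [0.0081 0.0017 0.0023] turn [ 0.0013  0.0027 -0.0027] rows>= 0.2 gap 42.9 F 39.7
```

The grip landed 6 mm off-centre because I measured the pose before it had settled. Time is ample, so I'll re-centre and regrip.

```bash
python3 -m handwheel '[[[0,0,0,0,0,0,1],[0,0,0,0,0,0,1],[0,0,0,0,0,0,1],[0.0075,0.001,0.002,0,0,0,1],[0.0075,0.001,0.002,0,0,0,1]]]' | head -2
python3 -m handwheel '[[[0,0,0,0,0,0,0],[0,0,0,0,0,0,0],[0,0,0,0,0,0,0],[0,0,0,0,0,0,0],[0,0,0,0,0,0,0]]]' 40 | head -2
python3 -m handwheel '[[[0,0,0,0,0,0,0],[0,0,0,0,0,0,0],[0,0,-0.03,0,0,0,0],[0,0,-0.06,0,0,0,0],[0,0,-0.09,0,0,0,0]]]'
python3 -m handwheel '[[[0,0,-0.04,0,0,0,0],[0,0,-0.08,0,0,0,0],[0,0,-0.09,0,0,0,0],[0,0,-0.09,0,0,0,0],[0,0,-0.09,0,0,0,0]]]'
python3 -c "from h import *; go(525.3,309.2)"
```

```text
time_s: 3.32
eef_pos: [488.9, -87.1, 256.1]
time_s: 3.73
eef_pos: [489.4, -88.5, 256.7]
time_s: 4.15
eef_pos: [488.4, -88.2, 328.4]
orientation: [[0.004, 1.0, -0.005], [1.0, -0.004, -0.002], [-0.002, -0.005, -1.0]]
contact_force: [1.1, -0.1, -1.0]
finger_gap: 43.2
grasp_force: 41.1
time_s: 4.57
eef_pos: [488.8, -88.0, 399.7]
orientation: [[0.004, 1.0, -0.003], [1.0, -0.004, -0.003], [-0.003, -0.003, -1.0]]
contact_force: [-0.3, -0.9, -1.9]
finger_gap: 42.6
grasp_force: 41.2
t 4.57 p [488.8 -88.  399.7] shift [ 0.4967  0.0436 -0.0017] turn [-0.002   0.0021 -0.0027] rows>= 9.6 gap 42.6 F 41.2
```

```bash
python3 -m handwheel '[[[0.02,0.003,0,0,0,0,0],[0.05,0.006,0,0,0,0,0],[0.09,0.009,0,0,0,0,0],[0.13,0.012,0,0,0,0,0],[0.17,0.015,0,0,0,0,0]]]' | head -2
python3 -m handwheel '[[[0.04,0.003,0,0,0,0,0],[0.08,0.006,0,0,0,0,0],[0.12,0.009,0,0,0,0,0],[0.15,0.012,0,0,0,0,0],[0.18,0.015,0,0,0,0,0]]]' | head -2
python3 -m handwheel '[[[0.03,0.003,0,0,0,0,0],[0.06,0.006,0,0,0,0,0],[0.09,0.009,0,0,0,0,0],[0.12,0.012,0,0,0,0,0],[0.14,0.0136,0,0,0,0,0]]]' | head -2
python3 -m handwheel '[[[0,0,0,0,0,0,0],[0,0,0,0,0,0,0],[0,0,0,0,0,0,0],[0,0,0,0,0,0,0]]]'
python3 -c "from h import *; go(525.3,309.2,256.7)"
```

```text
time_s: 4.98
eef_pos: [500.9, 48.6, 397.2]
time_s: 5.4
eef_pos: [513.4, 193.3, 396.6]
time_s: 5.82
eef_pos: [524.6, 306.0, 395.8]
time_s: 6.15
eef_pos: [526.1, 302.2, 398.0]
orientation: [[0.006, 1.0, -0.003], [1.0, -0.006, -0.006], [-0.006, -0.003, -1.0]]
contact_force: [-0.4, 0.6, -1.0]
finger_gap: 42.8
grasp_force: 41.1
t 6.15 p [526.1 302.2 398. ] shift [ 0.0097 -0.0006  0.1766] turn [-0.002   0.0038 -0.004 ] rows>= 3.4 gap 42.8 F 41.1
```

```bash
python3 -m handwheel '[[[0.0097,-0.0006,0,0,0,0,0],[0.0097,-0.0006,0.02,0,0,0,0],[0.0097,-0.0006,0.05,0,0,0,0],[0.0097,-0.0006,0.08,0,0,0,0],[0.0097,-0.0006,0.1,0,0,0,0]]]' | head -2
python3 -m handwheel '[[[0,0,0.02,0,0,0,0],[0,0,0.04,0,0,0,0],[0,0,0.055,0,0,0,0],[0,0,0.065,0,0,0,0],[0,0,0.07,0,0,0,0]]]'
python3 -m handwheel '[[[0,0,0.0005,0,0,0,0],[0,0,0.001,0,0,0,0],[0,0,0.0015,0,0,0,0],[0,0,0.0015,0,0,0,0]]]'
python3 -c "from h import *; go(525.3,309.2,256.7)"
```

```text
time_s: 6.57
eef_pos: [524.8, 310.5, 317.1]
time_s: 6.98
eef_pos: [524.9, 310.8, 262.1]
orientation: [[0.004, 1.0, -0.003], [1.0, -0.004, -0.004], [-0.004, -0.003, -1.0]]
contact_force: [-0.1, 0.4, -1.3]
finger_gap: 42.8
grasp_force: 41.2
time_s: 7.32
eef_pos: [525.3, 311.6, 263.0]
orientation: [[0.004, 1.0, 0.0], [1.0, -0.004, -0.002], [-0.002, 0.0, -1.0]]
contact_force: [-0.5, 1.0, -1.2]
finger_gap: 42.9
grasp_force: 41.2
t 7.32 p [525.3 311.6 263. ] shift [-0.0029  0.0001  0.0079] turn [ 0.      0.0014 -0.0026] rows>= 0.2 gap 42.9 F 41.2
```

```bash
python3 -m handwheel '[[[-0.0025,0,0.0015,0,0,0,0],[-0.0025,0,0.003,0,0,0,0],[-0.0025,0,0.0045,0,0,0,0],[-0.0025,0,0.0055,0,0,0,0],[-0.0025,0,0.006,0,0,0,0]]]' | egrep 'eef|cont'
python3 -m handwheel '[[[0,0,0.0006,0,0,0,0],[0,0,0.0012,0,0,0,0],[0,0,0.0012,0,0,0,0]]]'| egrep 'eef|cont'
python3 -m handwheel '[[[0,0,0.0006,0,0,0,0],[0,0,0.0012,0,0,0,0],[0,0,0.0012,0,0,0,0]]]'| egrep 'eef|cont'
```

```text
eef_pos: [525.0, 309.1, 257.0]
contact_force: [-0.1, -0.3, -2.4]
eef_pos: [525.0, 309.4, 256.8]
contact_force: [-0.5, -0.7, 0.1]
eef_pos: [524.9, 309.5, 256.7]
contact_force: [-2.0, -1.5, 6.6]
```

Contact at z 256.7 with 6.6 N, so the jar is standing on the base. I'll release it, rise and go to the brown-cap jar.

```bash
python3 -m handwheel '[[[0,0,0,0,0,0,1],[0,0,0,0,0,0,1],[0,0,0,0,0,0,1],[0,0,0,0,0,0,1],[0,0,-0.01,0,0,0,1]]]'
python3 -m handwheel '[[[0,0,-0.04,0,0,0,1],[0,0,-0.08,0,0,0,1],[0,0,-0.12,0,0,0,1],[0,0,-0.15,0,0,0,1],[-0.04,0,-0.17,0,0,0,1]]]' | head -2
python3 -m handwheel '[[[-0.05,-0.002,0,0,0,0,1],[-0.1,-0.005,0,0,0,0,1],[-0.15,-0.008,0,0,0,0,1],[-0.2,-0.011,0,0,0,0,1],[-0.25,-0.014,0,0,0,0,1]]]' | head -2
python3 -m handwheel '[[[-0.05,-0.004,0,0,0,0,1],[-0.1,-0.008,0,0,0,0,1],[-0.15,-0.012,0,0,0,0,1],[-0.2,-0.015,0,0,0,0,1],[-0.25,-0.017,0,0,0,0,1]]]' | head -2
python3 -m handwheel '[[[-0.043,0,0,0,0,0,1],[-0.043,0,0,0,0,0,1],[-0.043,0,0,0,0,0,1],[-0.043,0,0,0,0,0,1],[-0.043,0,0,0,0,0,1]]]' | head -2
python3 - <<'E'
from h import *
im=get_image("scene"); cv2.imwrite("pics/s2.png",im["color"])
go(499.6,-158,253)
E
```

```text
time_s: 8.65
eef_pos: [524.5, 308.5, 261.6]
orientation: [[0.004, 1.0, -0.005], [1.0, -0.004, -0.005], [-0.005, -0.005, -1.0]]
contact_force: [-0.7, -0.9, 0.1]
finger_gap: 85.4
grasp_force: 0.0
time_s: 9.07
eef_pos: [522.4, 284.8, 403.7]
time_s: 9.48
eef_pos: [512.6, 76.0, 400.7]
time_s: 9.9
eef_pos: [498.1, -123.9, 401.6]
time_s: 10.32
eef_pos: [498.9, -154.6, 401.2]
t 10.37 p [ 498.9 -154.4  401.2] shift [-0.004   0.001   0.1852] turn [-0.0006  0.0016 -0.    ] rows>= 3.6 gap 85.4 F 0.0
```

View pics/s2.png

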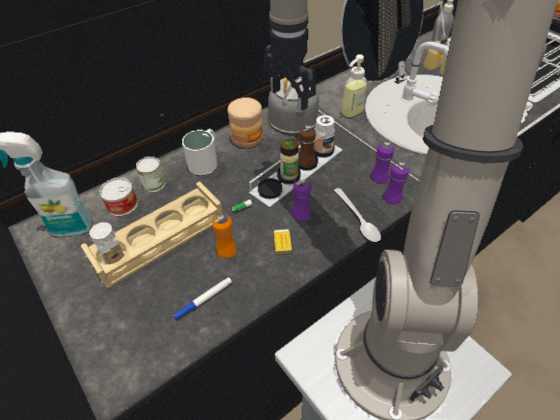

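The white jar stands upright in the leftmost hole (105,240), and its cup (270,188) is empty. Now the brown-cap jar.

```bash
python3 -m handwheel '[[[-0.004,0.001,0.04,0,0,0,1],[-0.004,0.001,0.08,0,0,0,1],[-0.004,0.001,0.12,0,0,0,1],[-0.004,0.001,0.16,0,0,0,1],[-0.004,0.001,0.1852,0,0,0,1]]]' | head -2
python3 -m handwheel '[[[0,0,0,0,0,0,1],[0,0,0,0,0,0,1],[0,0,0,0,0,0,1]]]'
python3 -c "from h import *; go(499.6,-158,253)"
```

```text
time_s: 10.78
eef_pos: [498.2, -158.4, 249.9]
time_s: 11.03
eef_pos: [500.3, -159.4, 254.3]
orientation: [[0.002, 1.0, 0.002], [1.0, -0.002, -0.003], [-0.003, 0.002, -1.0]]
contact_force: [0.4, 0.2, 0.2]
finger_gap: 85.3
grasp_force: 0.0
t 11.03 p [ 500.3 -159.4  254.3] shift [ 0.0018 -0.0009  0.0017] turn [ 0.0011  0.0023 -0.0014] rows>= 0.1 gap 85.3 F 0.0
```

```bash
python3 -m handwheel '[[[0.001,0,0.001,0,0,0,0],[0.001,0,0.001,0,0,0,0],[0.001,0,0.001,0,0,0,0],[0.001,0,0.001,0,0,0,0],[0.001,0,0.001,0,0,0,0]]]' 40 | head -2
python3 -m handwheel '[[[0,0,0,0,0,0,0],[0,0,0,0,0,0,0],[0,0,0,0,0,0,0],[0,0,0,0,0,0,0]]]'
python3 -m handwheel '[[[0,0,-0.01,0,0,0,0],[0,0,-0.04,0,0,0,0],[0,0,-0.08,0,0,0,0],[0,0,-0.12,0,0,0,0],[0,0,-0.15,0,0,0,0]]]' | egrep 'eef|gap|grasp'
python3 -m handwheel '[[[0,0,-0.02,0,0,0,0],[0.02,0.003,-0.034,0,0,0,0],[0.05,0.006,-0.034,0,0,0,0],[0.09,0.009,-0.034,0,0,0,0],[0.13,0.012,-0.034,0,0,0,0]]]' | head -2
python3 -m handwheel '[[[0.04,0.003,0,0,0,0,0],[0.08,0.006,0,0,0,0,0],[0.12,0.009,0,0,0,0,0],[0.15,0.012,0,0,0,0,0],[0.18,0.014,0,0,0,0,0]]]' | head -2
python3 -m handwheel '[[[0.04,0.002,0,0,0,0,0],[0.08,0.004,0,0,0,0,0],[0.12,0.006,0,0,0,0,0],[0.15,0.007,0,0,0,0,0],[0.18,0.008,0,0,0,0,0]]]' | head -2
python3 -m handwheel '[[[0,0,0,0,0,0,0],[0,0,0,0,0,0,0],[0,0,0,0,0,0,0],[0,0,0,0,0,0,0],[0,0,0,0,0,0,0]]]'
python3 -c "from h import *; go(527.2,239.8,253)"
```

```text
time_s: 11.45
eef_pos: [499.7, -159.6, 253.0]
time_s: 11.78
eef_pos: [499.7, -159.6, 253.0]
orientation: [[0.004, 1.0, 0.0], [1.0, -0.004, -0.004], [-0.004, 0.0, -1.0]]
contact_force: [-0.8, -0.3, 5.6]
finger_gap: 43.0
grasp_force: 40.3
eef_pos: [499.4, -159.0, 374.2]
finger_gap: 42.9
grasp_force: 41.0
time_s: 12.62
eef_pos: [509.1, -54.9, 398.8]
time_s: 13.03
eef_pos: [520.7, 90.6, 398.1]
time_s: 13.45
eef_pos: [527.5, 234.4, 397.4]
time_s: 13.87
eef_pos: [528.6, 231.1, 397.6]
orientation: [[0.007, 1.0, -0.002], [1.0, -0.007, -0.004], [-0.004, -0.002, -1.0]]
contact_force: [0.5, -0.2, -1.3]
finger_gap: 43.4
grasp_force: 41.1
t 13.87 p [528.6 231.1 397.6] shift [ 0.0116 -0.0015  0.1807] turn [-0.0011  0.0029 -0.0044] rows>= 3.5 gap 43.4 F 41.1
```

```bash
python3 -m handwheel '[[[0.01,-0.0015,0,0,0,0,0],[0.01,-0.0015,0.02,0,0,0,0],[0.01,-0.0015,0.05,0,0,0,0],[0.01,-0.0015,0.08,0,0,0,0],[0.01,-0.0015,0.1,0,0,0,0]]]' | head -2
python3 -m handwheel '[[[0,0,0.02,0,0,0,0],[0,0,0.04,0,0,0,0],[0,0,0.06,0,0,0,0],[0,0,0.07,0,0,0,0],[0,0,0.073,0,0,0,0]]]' | egrep 'eef|cont'
python3 -m handwheel '[[[0,0,0.001,0,0,0,0],[0,0,0.001,0,0,0,0],[0,0,0.001,0,0,0,0]]]' | egrep 'eef|cont'
python3 -c "from h import *; go(527.2,239.8,253)"
```

```text
time_s: 14.28
eef_pos: [526.3, 240.1, 315.7]
eef_pos: [526.3, 239.8, 257.7]
contact_force: [0.2, -0.3, -1.8]
eef_pos: [527.1, 240.8, 259.7]
contact_force: [0.7, 1.0, -0.9]
t 14.95 p [527.1 240.8 259.7] shift [-0.0013  0.0001  0.0084] turn [ 0.0003  0.0013 -0.0027] rows>= 0.2 gap 42.7 F 41.1
```

```bash
python3 -m handwheel '[[[-0.0025,0,0.0015,0,0,0,0],[-0.0025,0,0.003,0,0,0,0],[-0.0025,0,0.0045,0,0,0,0],[-0.0025,0,0.006,0,0,0,0],[-0.0025,0,0.007,0,0,0,0]]]' | egrep 'eef|cont'
python3 -m handwheel '[[[0,0,0.0006,0,0,0,0],[0,0,0.0012,0,0,0,0],[0,0,0.0012,0,0,0,0]]]'| egrep 'eef|cont'
python3 -m handwheel '[[[0,0,0.0006,0,0,0,0],[0,0,0.001,0,0,0,0],[0,0,0.001,0,0,0,0]]]'| egrep 'eef|cont'
```

```text
eef_pos: [526.7, 238.4, 253.0]
contact_force: [-0.9, -0.7, 3.9]
eef_pos: [526.7, 238.6, 253.1]
contact_force: [-0.9, -1.0, 4.9]
eef_pos: [526.7, 238.7, 253.0]
contact_force: [-2.6, -2.2, 9.2]
```

```bash
python3 -m handwheel '[[[0,0,0,0,0,0,1],[0,0,0,0,0,0,1],[0,0,0,0,0,0,1],[0,0,0,0,0,0,1],[0,0,-0.01,0,0,0,1]]]' | egrep 'eef|cont|gap'
python3 -m handwheel '[[[0,0,-0.04,0,0,0,1],[0,0,-0.08,0,0,0,1],[0,0,-0.12,0,0,0,1],[0,0,-0.15,0,0,0,1],[-0.04,0,-0.174,0,0,0,1]]]' | head -2
python3 -m handwheel '[[[-0.05,-0.002,0,0,0,0,1],[-0.1,-0.004,0,0,0,0,1],[-0.15,-0.006,0,0,0,0,1],[-0.2,-0.008,0,0,0,0,1],[-0.25,-0.01,0,0,0,0,1]]]' | head -2
python3 -m handwheel '[[[-0.05,-0.002,0,0,0,0,1],[-0.1,-0.004,0,0,0,0,1],[-0.15,-0.006,0,0,0,0,1],[-0.2,-0.008,0,0,0,0,1],[-0.25,-0.008,0,0,0,0,1]]]' | head -2
python3 -m handwheel '[[[-0.041,0,0,0,0,0,1],[-0.041,0,0,0,0,0,1],[-0.041,0,0,0,0,0,1],[-0.041,0,0,0,0,0,1],[-0.041,0,0,0,0,0,1]]]' | head -2
python3 - <<'E'
from h import *
im=get_image("top"); c=im["color"]; cv2.imwrite("pics/t3.png",cv2.resize(c[80:300,90:450],None,fx=2,fy=2)); W=cloud(im).reshape(-1,3)
for n,c in(("white",(526,309)),("brown",(528,240))):
    P=W[(np.hypot(W[:,0]-c[0],W[:,1]-c[1])<34)&(W[:,2]>104)]
    if len(P): print(n,len(P),((P.min(0)+P.max(0))/2).round(1),P.max(0).round(1))
go(512,-226,252)
E
```

```text
eef_pos: [526.1, 237.8, 257.6]
contact_force: [0.2, 0.1, -0.2]
finger_gap: 85.6
time_s: 16.7
eef_pos: [524.6, 214.2, 402.3]
time_s: 17.12
eef_pos: [517.5, 5.2, 399.9]
time_s: 17.53
eef_pos: [510.2, -194.8, 400.6]
time_s: 17.95
eef_pos: [511.2, -223.8, 400.3]
white 437 [525.9 307.8 114.2] [547.5 329.6 124.4]
brown 398 [527.4 239.1 113.5] [549.1 260.8 123. ]
t 18.0 p [ 511.2 -223.7  400.3] shift [-0.0024  0.0012  0.1854] turn [-0.0006  0.0016 -0.0001] rows>= 3.6 gap 85.4 F 0.0
```

View pics/t3.png

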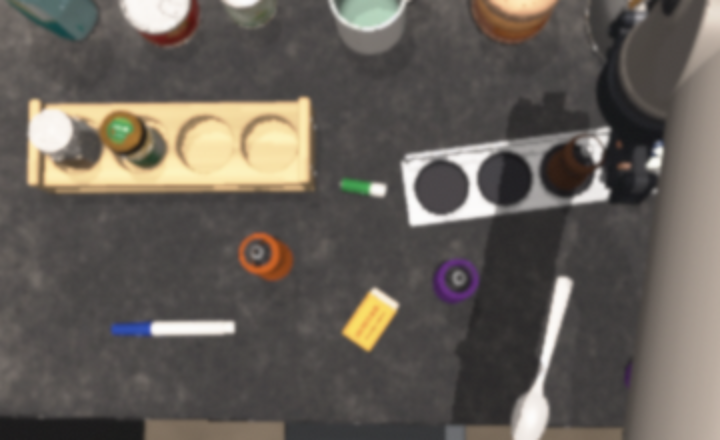

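Both jars stand centred in the two left holes (white at (52,132), brown at (123,132) in the crop) and their cups are empty. The dark mill is next, at (573,160).

```bash
python3 -m handwheel '[[[-0.002,0.001,0.04,0,0,0,1],[-0.002,0.001,0.08,0,0,0,1],[-0.002,0.001,0.12,0,0,0,1],[-0.002,0.001,0.16,0,0,0,1],[-0.002,0.001,0.187,0,0,0,1]]]' | head -2
python3 -m handwheel '[[[0,0,0,0,0,0,1],[0,0,0,0,0,0,1],[0,0,0,0,0,0,1]]]' | egrep 'eef|cont'
python3 -c "from h import *; go(512,-226,250)"
```

```text
time_s: 18.42
eef_pos: [510.5, -226.0, 247.7]
eef_pos: [512.5, -227.2, 252.1]
contact_force: [0.5, -0.1, 0.1]
t 18.67 p [ 512.5 -227.2  252.1] shift [ 0.0015 -0.0006  0.0027] turn [ 0.0011  0.0026 -0.0015] rows>= 0.1 gap 85.3 F 0.0
```

```bash
python3 -m handwheel '[[[0.0015,0,0.0025,0,0,0,1],[0.0015,0,0.0025,0,0,0,0],[0.0015,0,0.0025,0,0,0,0],[0.0015,0,0.0025,0,0,0,0],[0.0015,0,0.0025,0,0,0,0]]]' 40 | head -2
python3 -m handwheel '[[[0,0,0,0,0,0,0],[0,0,0,0,0,0,0],[0,0,0,0,0,0,0],[0,0,0,0,0,0,0],[0,0,0,0,0,0,0]]]'
python3 -m handwheel '[[[0,0,-0.01,0,0,0,0],[0,0,-0.04,0,0,0,0],[0,0,-0.08,0,0,0,0],[0,0,-0.12,0,0,0,0],[0,0,-0.15,0,0,0,0]]]' | egrep 'eef|gap|grasp'
```

```text
time_s: 19.08
eef_pos: [511.7, -226.9, 249.1]
time_s: 19.5
eef_pos: [511.7, -226.9, 249.1]
orientation: [[0.004, 1.0, -0.0], [1.0, -0.004, -0.004], [-0.004, -0.0, -1.0]]
contact_force: [0.0, 0.3, 5.4]
finger_gap: 40.5
grasp_force: 40.0
eef_pos: [511.4, -226.2, 370.2]
finger_gap: 40.1
grasp_force: 40.9
```

```bash
python3 -m handwheel '[[[0,0,-0.02,0,0,0,0],[0.02,0.002,-0.034,0,0,0,0],[0.05,0.004,-0.034,0,0,0,0],[0.09,0.006,-0.034,0,0,0,0],[0.13,0.007,-0.034,0,0,0,0]]]' | head -2
python3 -m handwheel '[[[0.04,0.002,0,0,0,0,0],[0.08,0.004,0,0,0,0,0],[0.12,0.006,0,0,0,0,0],[0.15,0.007,0,0,0,0,0],[0.18,0.007,0,0,0,0,0]]]' | head -2
python3 -m handwheel '[[[0.04,0.002,0,0,0,0,0],[0.08,0.004,0,0,0,0,0],[0.12,0.006,0,0,0,0,0],[0.15,0.006,0,0,0,0,0],[0.182,0.006,0,0,0,0,0]]]' | head -2
python3 -m handwheel '[[[0,0,0,0,0,0,0],[0,0,0,0,0,0,0],[0,0,0,0,0,0,0],[0,0,0,0,0,0,0],[0,0,0,0,0,0,0]]]' | egrep 'eef|gap|grasp'
python3 -c "from h import *; go(529,170,250)"
```

```text
time_s: 20.33
eef_pos: [517.0, -120.7, 394.3]
time_s: 20.75
eef_pos: [522.6, 24.9, 393.8]
time_s: 21.17
eef_pos: [527.6, 169.7, 393.1]
eef_pos: [529.2, 165.8, 393.8]
finger_gap: 41.0
grasp_force: 40.9
t 21.58 p [529.2 165.8 393.8] shift [6.000e-03 1.000e-04 1.797e-01] turn [-0.0015  0.0028 -0.0042] rows>= 3.4 gap 41.0 F 40.9
```

```bash
python3 -m handwheel '[[[0.004,0,0,0,0,0,0],[0.004,0,0.02,0,0,0,0],[0.004,0,0.05,0,0,0,0],[0.004,0,0.08,0,0,0,0],[0.004,0,0.1,0,0,0,0]]]' | head -2
python3 -m handwheel '[[[0,0,0.02,0,0,0,0],[0,0,0.04,0,0,0,0],[0,0,0.06,0,0,0,0],[0,0,0.07,0,0,0,0],[0,0,0.072,0,0,0,0]]]' | egrep 'eef|cont'
python3 -m handwheel '[[[0,0,0.001,0,0,0,0],[0,0,0.001,0,0,0,0],[0,0,0.001,0,0,0,0]]]' | egrep 'eef|cont'
python3 -c "from h import *; go(529,169.8,249)"
```

```text
time_s: 22.0
eef_pos: [528.5, 169.2, 312.2]
eef_pos: [528.3, 169.1, 254.9]
contact_force: [-0.2, -0.2, -1.6]
eef_pos: [529.4, 170.3, 257.0]
contact_force: [-0.3, 0.0, -2.4]
t 22.67 p [529.4 170.3 257. ] shift [-0.0006 -0.0004  0.01  ] turn [ 0.0004  0.0015 -0.0028] rows>= 0.2 gap 40.4 F 40.9
```

```bash
python3 -m handwheel '[[[-0.001,0,0.002,0,0,0,0],[-0.001,0,0.004,0,0,0,0],[-0.001,0,0.006,0,0,0,0],[-0.001,0,0.0075,0,0,0,0],[-0.001,0,0.0085,0,0,0,0]]]' | egrep 'eef|cont'
python3 -m handwheel '[[[0,0,0.0006,0,0,0,0],[0,0,0.0012,0,0,0,0],[0,0,0.0012,0,0,0,0]]]'| egrep 'eef|cont'
```

```text
eef_pos: [528.9, 169.2, 249.1]
contact_force: [-0.7, -0.3, 2.9]
eef_pos: [528.9, 169.5, 249.1]
contact_force: [-1.4, -0.4, 4.9]
```

```bash
python3 -m handwheel '[[[0,0,0,0,0,0,1],[0,0,0,0,0,0,1],[0,0,0,0,0,0,1],[0,0,0,0,0,0,1],[0,0,-0.01,0,0,0,1]]]' | egrep 'eef|cont|gap'
python3 -m handwheel '[[[0,0,-0.04,0,0,0,1],[0,0,-0.08,0,0,0,1],[0,0,-0.12,0,0,0,1],[0,0,-0.15,0,0,0,1],[-0.04,0,-0.178,0,0,0,1]]]' | head -2
python3 -m handwheel '[[[-0.05,-0.001,0,0,0,0,1],[-0.1,-0.002,0,0,0,0,1],[-0.15,-0.003,0,0,0,0,1],[-0.2,-0.004,0,0,0,0,1],[-0.25,-0.005,0,0,0,0,1]]]' | head -2
python3 -m handwheel '[[[-0.05,-0.001,0,0,0,0,1],[-0.1,-0.002,0,0,0,0,1],[-0.15,-0.003,0,0,0,0,1],[-0.2,-0.004,0,0,0,0,1],[-0.25,-0.004,0,0,0,0,1]]]' | head -2
python3 -m handwheel '[[[-0.041,0,0,0,0,0,1],[-0.041,0,0,0,0,0,1],[-0.041,0,0,0,0,0,1],[-0.041,0,0,0,0,0,1],[-0.041,0,0,0,0,0,1]]]' | head -2
python3 - <<'E'
from h import *
im=get_image("scene"); cv2.imwrite("pics/s4.png",im["color"])
W=np.r_[np.load("pics/top0.npy").reshape(-1,3),np.load("pics/scene0.npy").reshape(-1,3)]
P=W[(W[:,1]>-380)&(W[:,1]<-230)&(W[:,0]>550)]
for z in range(10,240,20):
    Q=P[abs(P[:,2]-z)<10]; 
    if len(Q): print(z,len(Q),np.sort(Q[:,0])[:3].round())
V=cloud(get_image("wrist")).reshape(-1,3); Q=V[(np.hypot(V[:,0]-522,V[:,1]+294)<30)&(abs(V[:,2]-108)<7)]; print(((Q.min(0)+Q.max(0))/2).round(1),len(Q))
go(522,-294.2,246)
E
```

```text
eef_pos: [528.2, 168.7, 254.7]
contact_force: [1.0, -0.4, -0.6]
finger_gap: 85.4
time_s: 24.17
eef_pos: [527.2, 145.0, 402.0]
time_s: 24.58
eef_pos: [523.7, -64.0, 400.1]
time_s: 25.0
eef_pos: [519.6, -264.2, 400.6]
time_s: 25.42
eef_pos: [520.6, -293.0, 400.4]
10 2671 [550. 550. 550.]
30 855 [550. 550. 550.]
50 714 [550. 552. 552.]
70 1247 [608. 612. 613.]
90 1952 [596. 596. 597.]
110 3537 [588. 590. 592.]
130 881 [651. 652. 653.]
150 735 [651. 651. 652.]
170 863 [650. 652. 654.]
190 875 [663. 666. 666.]
210 287 [788. 790. 790.]
230 298 [788. 789. 789.]
[ 520.7 -295.9  105.7] 2621
t 25.52 p [ 520.6 -293.1  400.4] shift [-0.0009  0.0019  0.193 ] turn [-0.0006  0.0018 -0.0002] rows>= 3.7 gap 85.5 F 0.0
```

View pics/s4.png

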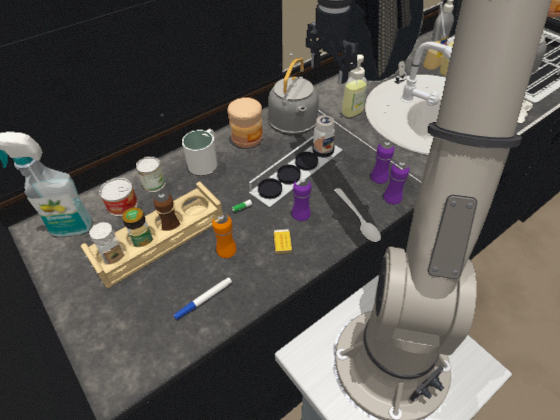

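The mill is upright in the third hole (167,210), and only the wide jar (323,135) remains on the rail. The kettle spout reaches x = 588 near the far finger, so I'll go in with the jaws at 0.8.

```bash
python3 -m handwheel '[[[-0.0005,0.001,0.03,0,0,0,0.8],[-0.0005,0.001,0.06,0,0,0,0.8],[-0.0005,0.001,0.09,0,0,0,0.8],[-0.0005,0.001,0.12,0,0,0,0.8],[-0.0005,0.001,0.14,0,0,0,0.8]]]' | egrep 'eef|gap'
python3 -m handwheel '[[[0,0,0,0,0,0,0.8],[0,0,0,0,0,0,0.8],[0,0,0,0,0,0,0.8],[0,0,0,0,0,0,0.8]]]' | egrep 'eef|gap'
python3 -c "from h import *; go(522,-294.5,246)"
```

```text
eef_pos: [520.3, -294.3, 285.8]
finger_gap: 68.5
eef_pos: [521.6, -295.7, 289.9]
finger_gap: 68.6
t 26.27 p [ 521.6 -295.7  289.9] shift [0.0017 0.0004 0.0549] turn [ 0.0012  0.0031 -0.0021] rows>= 1.1 gap 68.6 F 0.0
```

```bash
python3 -m handwheel '[[[0.0015,0.0004,0.015,0,0,0,0.8],[0.0015,0.0004,0.03,0,0,0,0.8],[0.0015,0.0004,0.045,0,0,0,0.8],[0.0015,0.0004,0.054,0,0,0,0.8],[0.0015,0.0004,0.054,0,0,0,0.8]]]' | egrep 'eef|cont'
python3 -m handwheel '[[[0,0,0,0,0,0,0.8],[0,0,0,0,0,0,0.8],[0,0,0,0,0,0,0],[0,0,0,0,0,0,0],[0,0,0,0,0,0,0]]]' 40 | egrep 'eef|cont'
python3 -m handwheel '[[[0,0,0,0,0,0,0],[0,0,0,0,0,0,0],[0,0,0,0,0,0,0],[0,0,0,0,0,0,0]]]' | egrep 'eef|cont|gap|grasp'
python3 -m handwheel '[[[0,0,-0.01,0,0,0,0],[0,0,-0.04,0,0,0,0],[0,0,-0.08,0,0,0,0],[0,0,-0.12,0,0,0,0],[0,0,-0.15,0,0,0,0]]]' | egrep 'eef|gap|grasp'
```

```text
eef_pos: [519.6, -294.5, 241.5]
contact_force: [-0.4, 0.2, -0.4]
eef_pos: [521.5, -295.0, 245.8]
contact_force: [0.5, 0.5, 1.6]
eef_pos: [521.6, -295.0, 245.7]
contact_force: [0.5, -1.4, 6.3]
finger_gap: 45.2
grasp_force: 41.2
eef_pos: [520.8, -294.2, 366.6]
finger_gap: 45.5
grasp_force: 41.1
```

```bash
python3 -m handwheel '[[[0,0,-0.02,0,0,0,0],[0.02,0.001,-0.034,0,0,0,0],[0.05,0.002,-0.034,0,0,0,0],[0.09,0.003,-0.034,0,0,0,0],[0.13,0.003,-0.034,0,0,0,0]]]' | head -2
python3 -m handwheel '[[[0.04,0.002,0,0,0,0,0],[0.08,0.003,0,0,0,0,0],[0.12,0.004,0,0,0,0,0],[0.15,0.004,0,0,0,0,0],[0.18,0.004,0,0,0,0,0]]]' | head -2
python3 -m handwheel '[[[0.04,0.002,0,0,0,0,0],[0.08,0.003,0,0,0,0,0],[0.12,0.004,0,0,0,0,0],[0.15,0.004,0,0,0,0,0],[0.183,0.004,0,0,0,0,0]]]' | head -2
python3 -m handwheel '[[[0,0,0,0,0,0,0],[0,0,0,0,0,0,0],[0,0,0,0,0,0,0],[0,0,0,0,0,0,0],[0,0,0,0,0,0,0]]]' | egrep 'eef|gap|grasp'
python3 -c "from h import *; go(530.6,99,246)"
```

```text
time_s: 28.27
eef_pos: [523.2, -188.5, 390.5]
time_s: 28.68
eef_pos: [526.3, -43.0, 390.0]
time_s: 29.1
eef_pos: [529.8, 102.4, 389.5]
eef_pos: [531.5, 98.6, 390.2]
finger_gap: 45.1
grasp_force: 41.1
t 29.52 p [531.5  98.6 390.2] shift [ 0.0012 -0.0006  0.1802] turn [-0.0018  0.0027 -0.0042] rows>= 3.5 gap 45.1 F 41.1
```

```bash
python3 -m handwheel '[[[0,-0.0006,0,0,0,0,0],[0,-0.0006,0.02,0,0,0,0],[0,-0.0006,0.05,0,0,0,0],[0,-0.0006,0.08,0,0,0,0],[0,-0.0006,0.1,0,0,0,0]]]' | head -2
python3 -m handwheel '[[[0,0,0.02,0,0,0,0],[0,0,0.04,0,0,0,0],[0,0,0.06,0,0,0,0],[0,0,0.07,0,0,0,0],[0,0,0.072,0,0,0,0]]]' | egrep 'eef|cont'
python3 -m handwheel '[[[0,0,0.001,0,0,0,0],[0,0,0.001,0,0,0,0],[0,0,0.001,0,0,0,0]]]' | egrep 'eef|cont'
python3 -c "from h import *; go(530.6,99,245.7)"
```

```text
time_s: 29.93
eef_pos: [530.3, 98.5, 308.6]
eef_pos: [530.2, 98.6, 251.3]
contact_force: [-0.6, -1.2, -0.1]
eef_pos: [531.4, 99.7, 253.4]
contact_force: [-0.0, 0.4, -1.0]
t 30.6 p [531.4  99.7 253.4] shift [-0.0009 -0.001   0.0096] turn [ 0.0004  0.0017 -0.0027] rows>= 0.2 gap 45.3 F 41.1
```

```bash
python3 -m handwheel '[[[-0.0009,-0.0005,0.002,0,0,0,0],[-0.0009,-0.0005,0.004,0,0,0,0],[-0.0009,-0.0005,0.006,0,0,0,0],[-0.0009,-0.0005,0.0075,0,0,0,0],[-0.0009,-0.0005,0.0085,0,0,0,0]]]' | egrep 'eef|cont'
python3 -m handwheel '[[[0,0,0.0006,0,0,0,0],[0,0,0.0012,0,0,0,0],[0,0,0.0012,0,0,0,0]]]'| egrep 'eef|cont'
```

```text
eef_pos: [530.4, 98.8, 245.7]
contact_force: [-1.0, -1.9, 6.3]
eef_pos: [530.4, 98.9, 245.6]
contact_force: [-2.4, -1.9, 7.2]
```

It is seated. I'll release, rise, move clear and verify.

```bash
python3 -m handwheel '[[[0,0,0,0,0,0,1],[0,0,0,0,0,0,1],[0,0,0,0,0,0,1],[0,0,0,0,0,0,1],[0,0,-0.01,0,0,0,1]]]' | egrep 'eef|cont|gap'
python3 -m handwheel '[[[0,0,-0.04,0,0,0,1],[0,0,-0.08,0,0,0,1],[0,0,-0.12,0,0,0,1],[0,0,-0.16,0,0,0,1],[-0.04,0,-0.18,0,0,0,1]]]' | head -2
python3 -m handwheel '[[[-0.05,0,0,0,0,0,1],[-0.1,0,0,0,0,0,1],[-0.15,0,0,0,0,0,1],[-0.19,0,0,0,0,0,1],[-0.2,0,0,0,0,0,1]]]' | head -2
python3 -m handwheel '[[[0,0,0,0,0,0,1],[0,0,0,0,0,0,1],[0,0,0,0,0,0,1],[0,0,0,0,0,0,1],[0,0,0,0,0,0,1]]]'
python3 - <<'E'
from h import *
im=get_image("top"); W=cloud(im).reshape(-1,3)
for n,c,h in(("white",(526.5,309.1),119),("brown",(528.2,239.5),115),("mill",(530.1,169.8),130),("wide",(532,98.8),108)):
    P=W[(np.hypot(W[:,0]-c[0],W[:,1]-c[1])<32)&(W[:,2]>h-8)]
    print(n,len(P),((P.min(0)+P.max(0))/2-np.r_[c,0]).round(1),P[:,2].max().round(1))
im=get_image("scene"); cv2.imwrite("pics/s5.png",cv2.resize(im["color"][150:300,60:260],None,fx=4,fy=4,interpolation=2))
E
```

```text
eef_pos: [529.6, 98.5, 251.1]
contact_force: [0.3, 0.2, -0.6]
finger_gap: 85.5
time_s: 32.1
eef_pos: [530.0, 75.5, 402.3]
time_s: 32.52
eef_pos: [529.4, -100.8, 397.1]
time_s: 32.93
eef_pos: [530.0, -90.4, 397.4]
orientation: [[-0.0, 1.0, -0.001], [1.0, 0.0, -0.002], [-0.002, -0.001, -1.0]]
contact_force: [0.1, 0.2, 0.0]
finger_gap: 85.3
grasp_force: 0.0
white 389 [ -0.2  -0.8 117.7] 124.5
brown 382 [ -0.5   0.  114.2] 121.3
mill 24 [ -3.1  -3.7 126.4] 130.4
wide 410 [  0.4  -0.6 106.4] 112.6
```

View pics/s5.png

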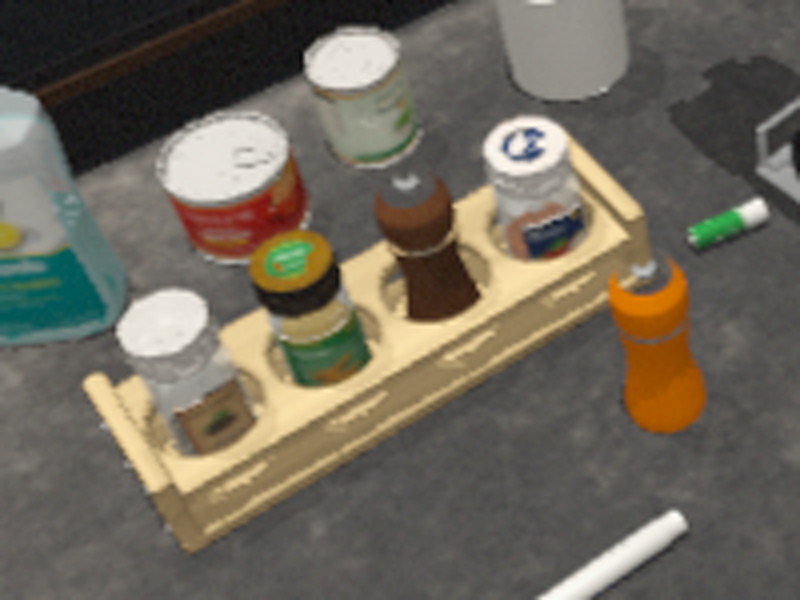

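All four stand upright in the rack: white (165,325), brown (295,265), mill (412,210) and wide (527,150). They are in the original order and within a few mm of the hole centres, and the arm is clear.

```bash
python3 -c "from rig import ctrl; print(ctrl.hand_in())"
```

```text
the job is handed in; nothing more can be done
None
```

I handed the job in at about 33 s of the 96 s allowed, with the white-cap jar, brown-cap jar, pepper mill and wide jar standing upright in the travel rack in their original left-to-right order, each measured within about 5 mm of its hole's centre; the hand-in gave no verdict.

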